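# Fit the grinder lid and hold it at the pulse mark

### The arm

A 7-joint arm with a two-finger parallel gripper is mounted at the origin on the work surface. World frame = base frame: x ahead of the robot, y to its left, z up, the work surface at z = 0. Lengths are in m, angles in rad, forces in N, time in s.
With the tool pointing down it reaches from about 0.4 to 0.875 m from the base axis. Payload 6.5 kg.
Tool frame: the origin (TCP) lies midway between the tips of the shut fingers; the grasp point (between the pads) lies 19 mm behind it; z points along the fingers, y is the direction in which the jaws open and shut (so a half turn about z gives the same grasp; the last joint's range is limited). The gripper opens to 88 mm and grips with 3 to 60 N. Pads are 18 mm wide; open, the fingers measure 123 mm over their backs; the gripper's body (75 mm by 187 mm) begins 45 mm behind the grasp point.
Start: joints at [1.109, 0.536, -0.004, 1.538, 0.003, 1.067, -0.071], TCP at [0.251, -0.6, 0.218] pointing down, gripper open.
Joint ranges: [-2.7, 2.7], [-0.37, 2.16], [-1.27, 1.26], [0.24, 2.4], [-1.31, 4.45], [0.19, 1.91], [-2.76, 2.76]. Speed limits (rad/s): [2.39, 2.39, 3.14, 3.14, 3.14, 3.14, 3.14].

### API

Orientations are given as a unit quaternion [w, x, y, z].
In Python, from station import manip gives the robot as it stands.
- The arm moves only by the shell command python3 -m creep 'ROWS' [OPENING] [FORCE]. ROWS is JSON, a list of rows, each an object with "slide": the shift along the tool's x, y, z in m, a list of three; "yaw": the turn about the tool's z in degrees. A call has 1 to 12 rows; each row shifts and turns the commanded pose from where the row before left it, along the tool's axes as they then stand; what a row does not reach is not made up. A row lasts 1/10 s, in which the tool goes at most 50 mm and 8.59 degrees, less where a joint would pass 70% of its speed; a pose out of reach is approached as far as the arm can. A call is refused whole if a number of a shift passes 0.05 or a number of a turn 8.59, either way. A call with a gripper value outside its range is refused whole. OPENING is the finger opening in m, from 0 to 0.0881, set as the call begins (- or left out, the last holds). The fingers move at their own pace and stop on an object; FORCE is the grip in N (left out, the last holds). Time passes only in rows, so rows that do not move let the fingers close. It gives the time, the measured TCP pose, the force and the opening at its end, in the units of the state.
- manip.sense(): the state, without advancing time (a new reading comes with each control period).
- manip.read_camera(name): name is "scene" or "top"; returns the picture (384x512x3 uint8, blue, green, red); there is no depth.
- manip.get_calibration(name): a dict with "mtx" (3x3 intrinsics, pixels), "world_from_camera" (4x4, takes a point from camera to world coordinates). Camera axes: x right, y down, z forward; pixel columns grow to the right and rows downward; lengths in m; the calibration is good to about 2 mm. A picture is of the moment at which its call begins. get_calibration takes no time and is no camera call.
- manip.close_job(): hands the job in, once; it reports no verdict.
The state is a dict: "time": time; "joint_positions": joint angles; "qvel": joint speeds; "joint_torque": joint torques, N m; "position": TCP position; "tcp_rot": TCP orientation; "force": force on the tool from outside, world axes, zero at the start; "wrist_torque": the same for the moment, N m; "gripper_width": finger opening in m.
Only numpy, scipy, OpenCV 4.12 (cv2) and the standard library are available. Lean on these libraries where they do the work, as an engineer would, in place of code of your own. Each camera call takes 0.05 s, during which the arm holds its last target.

### The job

The coffee grinder has just been washed: take its lid from the drying tray and set it on the grinder with the grip bar in line with the two dots, so that it drops fully home. Then twist the lid clockwise until the bar points at the single-line pulse mark, half-way to the lock, and finish while still gripping the lid and holding it at that mark against its return spring. Never turn it on as far as the lock click at the double line, and leave the jar, the mug and the scoop where they stand.

Things in the scene. Friction and masses are not known exactly. Their poses are not given: they have to be found in the camera images.
- lid_center (a point): Loose lid, steel-topped, black grip bar and plug, 120 g, lying upright on the tray, half-turn symmetric. Point: its centre, 27 mm above its underside; z up, x along the grip bar. Bar 68 long (x), 16 wide (y), 24 to 54 mm above the underside, over a flange 88 in diameter (18 to 24 mm up), with a small black ridge at each bar end. No reading while held.
- lid_foot (a point): Centre of the lid's underside, 27 mm below lid_center, same axes. Below the flange is a plug 60 mm in diameter, 18 deep, foot chamfered 4 mm. Two round bayonet pins 8 mm thick stick out of it along +x and -x to 38.5 mm from the axis, centre line 4.5 mm above the underside. No reading while held.
- grinder_mouth (a point): Centre of the round mouth of the fixed upright grinder (steel barrel, black collar, 109 mm across), level with the rim top, 130 mm above the table; z up. Hole 65 mm across with two slots 14 wide along +x and -x, out to 41 mm from the axis, for the pins. Rim 8 mm thick; the pins turn beneath it with 1.5 mm play. Fully home: flange on the rim, lid's underside 18 mm below it.
- pulse_mark (a point): One of the two single raised white lines on the collar, 49 mm from the mouth's axis (the other is half a turn round; marks are the same on both sides). It lies 0.70 rad (40 degrees) clockwise, seen from above, from the dot beside the slot where the bar starts. Within about 9 degrees of it is good. The double line at 1.45 rad (83 degrees) marks the lock.
- switch_ring (a joint): Angle (rad) of the ring under the rim that the pins push, 0 at rest, growing clockwise seen from above. It follows the lid after about 0.08 rad of free play: about 0.62 with the lid at the pulse mark. The twist takes about 0.1 N m there, and a spring brings ring and lid back to 0 if let go. From 0.95 on two sprung balls resist the pins; past 1.1 they click over into the lock at 1.37: too far.
- tray_in (a point): Centre of the inner floor of the fixed white plastic drying tray, 4 mm above the table; outside 200 by 170 mm (x, y), rim 18 mm high; the lid's underside stands on this floor.
- bean_jar_center (a point): Bystander: closed amber glass jar, 72 mm in diameter, 130 mm high, point half-way up.
- mug_center (a point): Bystander: white mug, 78 mm in diameter, 85 mm high, handle along its +y, point half-way up.
- scoop_grip (a point): Bystander: wooden scoop spoon 160 mm long lying on the table, point on its handle.
Things that resemble listed ones, but are neither listed nor needed, are in the scene too. Leave any yellow look-alike of the part that bears lid_center alone. Leave any purple look-alike of the part that bears grinder_mouth alone.

How it is judged:
On the way:
1. the lid has dropped fully home in the mouth, not yet turned (horizontal distance between lid_center and grinder_mouth below 0.005 m and z of lid_center in the frame of grinder_mouth below 0.0115 m and angle between lid_center's own z axis and vertical below 0.06 rad and value of joint switch_ring below 0.3 rad), for 0.1 s.
At the end, for the whole second after the job is handed in: The lid is home in the grinder's mouth (centred within 5 mm, flange within 2.5 mm of the rim, level), turned clockwise to within 0.17 rad of the pulse mark with the switch ring carried round with it and still, and the fingers still hold it there through the last second (horizontal distance between lid_center and grinder_mouth below 0.005 m and z of lid_center in the frame of grinder_mouth below 0.0115 m and angle between lid_center's own z axis and vertical below 0.06 rad and angle between the x axis of lid_center and the x axis of grinder_mouth, either way round between 0.53 and 0.87 rad and value of joint switch_ring above 0.4 rad and velocity of joint switch_ring between -0.1 and 0.1 rad/s and contact force between the fingers and lid above 1 N); the arm keeps its last pose, push and grip.
It fails at once if the lid was turned on to the lock click (value of joint switch_ring above 1.1 rad).
It fails at once if a bystander was moved (distance of any of bean_jar_center, mug_center, scoop_grip from where it was at the start of the episode above 0.02 m).
It also fails if it takes over 45 s, if anything falls off the work surface, if the arm or the gripper's body presses on something with over 40 N, if the wrist force passes 120 N, or if a joint passes its speed limit or range.

## Working session

There is one attempt and no reset: what is moved stays moved. The work goes in short steps, Python scripts to look and compute and a shell command to move; the robot and the scene stay as the last step left them, time stands still between calls to the robot, and variables do not carry over. Pictures are saved under pics/ and viewed, and the job is handed in when it is done.

```bash
mkdir -p pics; ls
python3 - <<'E'
from station import manip
import cv2, numpy as np
np.set_printoptions(precision=4,suppress=True)
s=manip.sense()
for k in s: print(k,np.round(s[k],4))
for n in("scene","top"):
    im=manip.read_camera(n); cv2.imwrite(f"pics/{n}0.png",im)
    c=manip.get_calibration(n); print(n,np.array(c["mtx"]),np.array(c["world_from_camera"]))
E
```

```text
pics
time 0.0
joint_positions [ 1.1088  0.5372 -0.0044  1.5388  0.0026  1.0673 -0.0712]
qvel [ 0.0003 -0.0005 -0.0012 -0.0008 -0.0004  0.0007  0.0017]
joint_torque [ -0.0004 -57.098    0.9904 -25.1605  -0.0563   0.0178   0.0001]
position [ 0.2504 -0.5992  0.2169]
tcp_rot [-0.0008  0.9805  0.1966 -0.0002]
force [ 0.1819 -0.0741  0.6145]
wrist_torque [-0.025   0.0255 -0.0169]
gripper_width 0.0883
scene [[472.9885   0.     259.9061]
 [  0.     472.9885 190.0564]
 [  0.       0.       1.    ]] [[-0.48    0.7504 -0.4545  1.162 ]
 [ 0.8773  0.4105 -0.2488  0.3006]
 [-0.0002 -0.5181 -0.8553  1.138 ]
 [ 0.      0.      0.      1.    ]]
top [[497.3691   0.     263.3402]
 [  0.     497.3691 194.7712]
 [  0.       0.       1.    ]] [[-0.0287 -0.9936  0.109   0.463 ]
 [-0.9995  0.0274 -0.0136  0.0155]
 [ 0.0106 -0.1093 -0.9939  1.3737]
 [ 0.      0.      0.      1.    ]]
```

View pics/scene0.png

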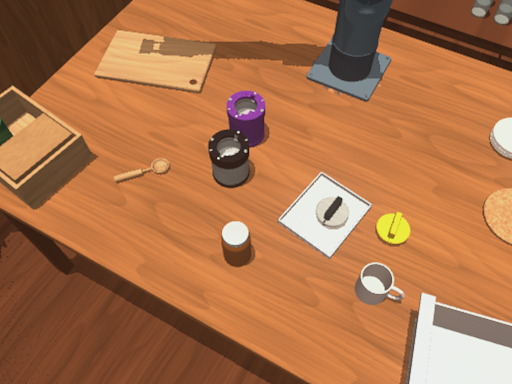

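View pics/top0.png

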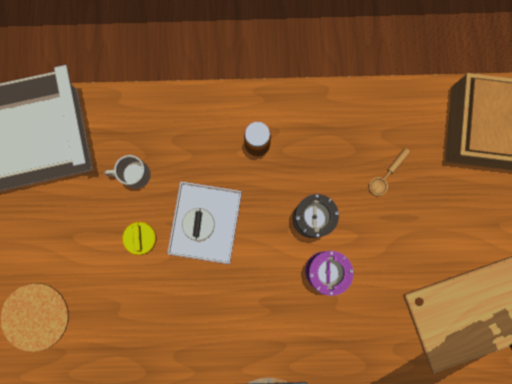

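The candidates in the top view:
- **Lids:** a steel-topped one with a black bar on the white tray at (198,224), and a yellow one at (139,239). The first fits the description.
- **Grinders:** a black collar on a steel barrel at (316,216), and a purple one at (330,273). The black one fits.
- **Bystanders:** jar at (257,138), mug at (130,172), scoop at (385,180).

I'll confirm the lid and grinder in enlarged crops.

Run:
```python
import cv2, numpy as np
t=cv2.imread("pics/top0.png"); s=cv2.imread("pics/scene0.png")
f=lambda im,x,y,h:cv2.resize(im[y-h:y+h,x-h:x+h],(400,400),interpolation=cv2.INTER_CUBIC)
cv2.imwrite("pics/crop1.png",np.hstack([f(t,198,224,25),f(t,316,216,30)]))
cv2.imwrite("pics/crop2.png",np.hstack([f(s,332,212,25),f(s,229,155,30)]))
```

```text
(no output)
```

View pics/crop1.png

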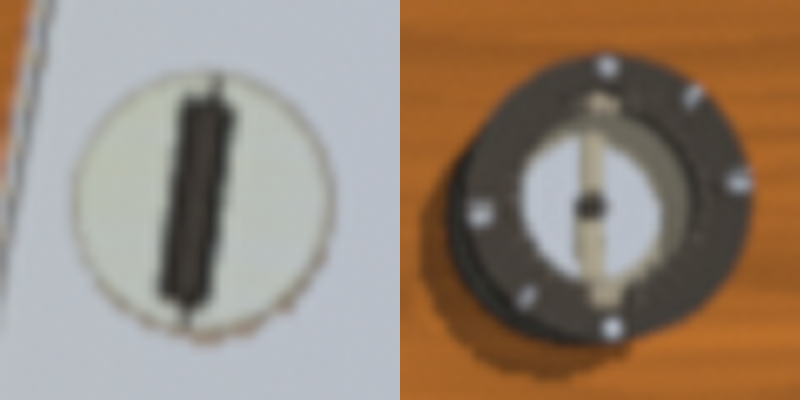

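View pics/crop2.png

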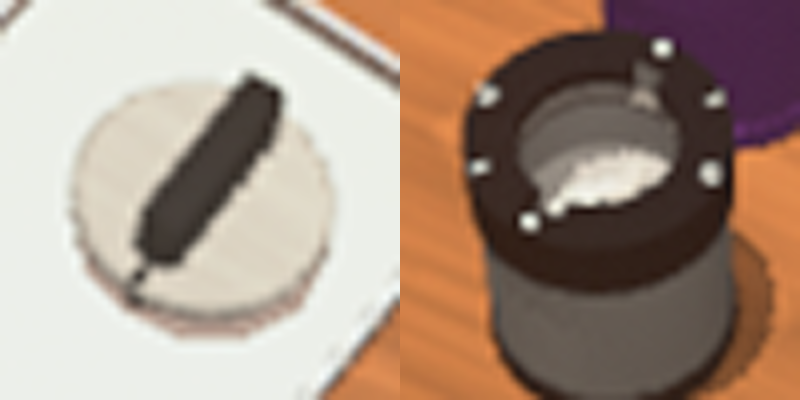

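The crops confirm both. The lid has a steel disc and a black bar running roughly down the image. On the grinder, the dots beside the slots are at crop (607,65) and (612,328), the single lines at (693,95) and (527,297), and the double lines at (738,182) and (480,213). Next I'll fit the poses in both views.

```bash
cat > h.py <<'E'
import cv2, numpy as np
from scipy.optimize import least_squares
from station import manip
np.set_printoptions(precision=4,suppress=True)
C={n:manip.get_calibration(n) for n in("top","scene")}
def proj(n,P):
    P=np.atleast_2d(P); T=np.linalg.inv(np.array(C[n]["world_from_camera"])); K=np.array(C[n]["mtx"])
    q=(P@T[:3,:3].T+T[:3,3])@K.T; return q[:,:2]/q[:,2:]
def ray(n,uv,z):
    T=np.array(C[n]["world_from_camera"]);K=np.array(C[n]["mtx"])
    d=T[:3,:3]@np.linalg.solve(K,[uv[0],uv[1],1]); return T[:3,3]+d*(z-T[2,3])/d[2]
E
python3 - <<'E'
from h import *
im={n:cv2.imread(f"pics/{n}0.png") for n in C}
# grinder marks
seeds={"top":[(607,65),(693,95),(738,182),(612,328),(527,297),(480,213)],"scene":[(662,48),(714,98),(710,173),(530,221),(479,167),(487,95)]}
org={"top":(286,186),"scene":(199,125)}
pts={}
for n in C:
    g=cv2.cvtColor(im[n],cv2.COLOR_BGR2GRAY).astype(float); o=[]
    for sx,sy in seeds[n]:
        u=(sx-400)/6.6667+org[n][0]-.5; v=sy/6.6667+org[n][1]-.5
        ys,xs=np.mgrid[round(v)-2:round(v)+3,round(u)-2:round(u)+3]
        w=g[ys,xs]; w=np.clip(w-w.min()-.35*(w.max()-w.min()),0,None); o.append(((w*xs).sum()/w.sum(),(w*ys).sum()/w.sum()))
    pts[n]=np.array(o)
    W=np.array([ray(n,p,.131) for p in o]); print(n,W[:,:2].mean(0), np.linalg.norm(W-W.mean(0),axis=1), np.degrees(np.arctan2(*(W-W.mean(0))[:,1::-1].T)))
off=np.array([0,-.70,-1.45,np.pi,np.pi-.7,np.pi-1.45])
def m(p): a=p[2]+off; return np.c_[p[0]+.049*np.cos(a),p[1]+.049*np.sin(a),0*a+.131]
W=np.array([ray("top",p,.131) for p in pts["top"]]);a0=np.arctan2(*(W-W.mean(0))[0,1::-1])
for ns in (["top"],["scene"],["top","scene"]):
    b=None
    for a in (a0,):
        r=least_squares(lambda p:np.concatenate([(proj(n,m(p))-pts[n]).ravel() for n in ns]),[*W.mean(0)[:2],a])
    print("grinder",ns,r.x,np.degrees(r.x[2]),"rms px",np.sqrt((r.fun**2).mean()))
# lid bar
box={"top":(178,204,40,40),"scene":(312,192,40,40)}
def pm(poly):
    M=cv2.moments(poly.astype(np.float32)); return M
def feat(M): return np.array([M["m10"]/M["m00"],M["m01"]/M["m00"]]),np.array([[M["mu20"],M["mu11"]],[M["mu11"],M["mu02"]]])/M["m00"],M["m00"]
def axis(S):
    w,v=np.linalg.eigh(S);v=v[:,1];return v if abs(v[1])<1e-9 or v[1]>0 else -v
meas={}
for n,(x,y,w,h) in box.items():
    k=8; c=cv2.resize(im[n][y:y+h,x:x+w],None,fx=k,fy=k,interpolation=cv2.INTER_CUBIC)
    g=cv2.cvtColor(c,cv2.COLOR_BGR2GRAY); mk=(g<125).astype(np.uint8); mk=cv2.morphologyEx(mk,cv2.MORPH_OPEN,cv2.getStructuringElement(cv2.MORPH_ELLIPSE,(23,23)))
    N,L,st,_=cv2.connectedComponentsWithStats(mk); i=1+np.argmax(st[1:,4]); mk=(L==i).astype(np.uint8)
    ct,S,A=feat(cv2.moments(mk,True)); ct=(ct+.5)/k-.5+[x,y]; S/=k*k; A/=k*k; meas[n]=(ct,S,A)
    cc=c.copy(); cc[mk>0,2]=255; cv2.imwrite(f"pics/mask_{n}.png",cc)
def hull(n,p,z0=.028,z1=.058):
    cs,sn=np.cos(p[2]),np.sin(p[2]); P=[]
    for X in(-.034,.034):
        for Y in(-.008,.008):
            for z in(z0,z1): P.append((p[0]+cs*X-sn*Y,p[1]+sn*X+cs*Y,z))
    return cv2.convexHull(proj(n,P).astype(np.float32))
def res(p,ns):
    o=[]
    for n in ns:
        ct,S,A=feat(cv2.moments(hull(n,p))); c0,S0,A0=meas[n]; v,v0=axis(S),axis(S0)
        o+=[*(ct-c0),10*(v[0]*v0[1]-v[1]*v0[0])]
    return np.array(o)
w=ray("top",meas["top"][0],.045)
for ns in (["top"],["scene"],["top","scene"]):
    r=least_squares(res,[w[0],w[1],0.],args=(ns,),diff_step=1e-3)
    print("lid",ns,r.x,np.degrees(r.x[2]),r.fun)
for n in C: print(n,"area hull/mask",feat(cv2.moments(hull(n,r.x)))[2],meas[n][2])
# flange circle check
for n in C:
    a=np.linspace(0,2*np.pi,60); v=im[n].copy()
    print(n)
    big=cv2.resize(v,None,fx=4,fy=4,interpolation=cv2.INTER_CUBIC)
    for rad,z,cx in((.044,.028,r.x),):
        q=proj(n,np.c_[cx[0]+rad*np.cos(a),cx[1]+rad*np.sin(a),0*a+z]); cv2.polylines(big,[np.int32((q+.5)*4)],True,(0,0,255))
    cv2.polylines(big,[np.int32((hull(n,r.x)+.5)*4)],True,(0,255,0))
    x,y,w_,h=box[n]; cv2.imwrite(f"pics/ov_{n}.png",cv2.resize(big[(y-10)*4:(y+h+10)*4,(x-10)*4:(x+w_+10)*4],(400,400)))
cv2.imwrite("pics/ov.png",np.hstack([cv2.imread(f"pics/ov_{n}.png") for n in C]))
E
```

```text
top [ 0.5448 -0.1351] [0.0495 0.0509 0.0495 0.0496 0.0492 0.0495] [ -1.0049 -41.1309 -85.4296 178.1106 138.295   96.3608]
scene [ 0.5438 -0.1337] [0.0496 0.0495 0.0494 0.0493 0.0496 0.0494] [178.589  138.2194  94.9549  -1.5786 -41.438  -85.0049]
grinder ['top'] [ 0.5448 -0.1351 -0.0245] -1.4030768327626866 rms px 0.2848384232082657
grinder ['scene'] [ 0.5439 -0.1337  3.1125] 178.33115085130692 rms px 0.12236756192179629
grinder ['top', 'scene'] [ 0.5431 -0.1347  0.4533] 25.972826713448406 rms px 17.47989997645643
lid ['top'] [0.5361 0.1764 0.    ] 0.0 [-0.0005 -0.      1.4145]
lid ['scene'] [ 0.537   0.1781 -0.1464] -8.386222732360345 [ 0.  0. -0.]
lid ['top', 'scene'] [ 0.5364  0.1773 -0.1436] -8.229598953780984 [-0.3008 -0.1388 -0.0273 -0.1906 -0.2864  0.0271]
top area hull/mask 192.07256075716577 180.859375
scene area hull/mask 218.22560806269757 189.9375
top
scene
```

View pics/ov.png

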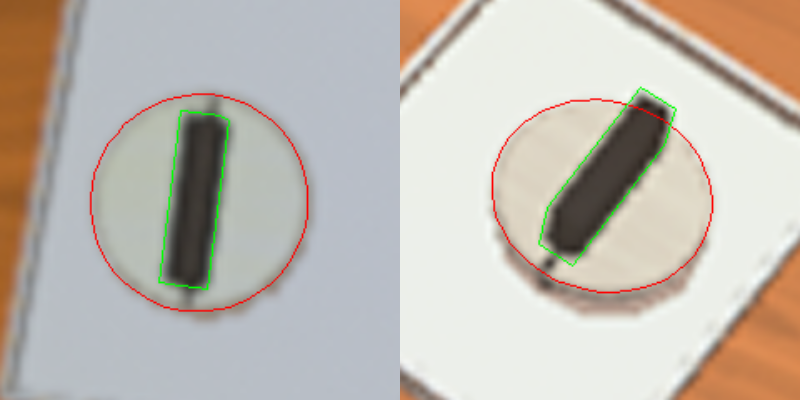

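Results:
- **Grinder mouth:** about (0.544, -0.134), dot line at yaw -1.5° in both views. The mark radii come out near 49 mm, as they should.
- **Lid:** about (0.5365, 0.177), bar yaw -8.2°. The flange overlay fits.

Tool x is now at +22.7°, so I turn +30.9° first.

```bash
cat >> h.py <<'E'
def need(x,y,z,phi=None):
    s=manip.sense(); q=np.array(s["tcp_rot"]); from scipy.spatial.transform import Rotation as R
    M=R.from_quat(q[[1,2,3,0]]).as_matrix(); f=np.degrees(np.arctan2(M[1,0],M[0,0]))
    d=np.array([x,y,z])-np.array(s["position"])
    print("t",s["time"],"pos",np.array(s["position"]),"phi",f,"tilt",np.degrees(np.arccos(-M[2,2])),"F",np.array(s["force"]),"w",s["gripper_width"],"q7",s["joint_positions"][6])
    print("tool delta mm",1000*M.T@d, "" if phi is None else ("yaw",f-phi))
E
python3 -m creep '[{"slide":[0,0,0],"yaw":8},{"slide":[0,0,0],"yaw":8},{"slide":[0,0,0],"yaw":8},{"slide":[0,0,0],"yaw":6.9},{"slide":[0,0,0],"yaw":0}]' 0.088 30
python3 -c "
from h import *
need(.5365,.177,.2,-8.2)"
```

```text
time: 0.6
position: [0.2506, -0.5994, 0.2173]
tcp_rot: [-0.0, 0.997, -0.072, -0.0]
force: [-0.2, -0.5, 0.6]
gripper_width: 0.088
t 0.6 pos [ 0.2506 -0.5994  0.2173] phi -8.268387738420998 tilt 0.05511378675936627 F [-0.1513 -0.4982  0.6275] w 0.0880000622989527 q7 -0.5559405513913357
tool delta mm [ 171.3238 -809.4529   17.5745] ('yaw', np.float64(-0.06838773842099855))
```

```bash
python3 -m creep '[{"slide":[0.0085,-0.04,0],"yaw":0},{"slide":[0.0085,-0.04,0],"yaw":0},{"slide":[0.0085,-0.04,0],"yaw":0},{"slide":[0.0085,-0.04,0],"yaw":0},{"slide":[0.0085,-0.04,0],"yaw":0},{"slide":[0.0085,-0.04,0],"yaw":0},{"slide":[0.0085,-0.04,0],"yaw":0},{"slide":[0.0085,-0.04,0],"yaw":0},{"slide":[0.0085,-0.04,0],"yaw":0},{"slide":[0.0085,-0.04,0],"yaw":0}]'
python3 -m creep '[{"slide":[0.0085,-0.04,0],"yaw":0},{"slide":[0.0085,-0.04,0],"yaw":0},{"slide":[0.0085,-0.04,0],"yaw":0},{"slide":[0.0085,-0.04,0],"yaw":0},{"slide":[0.0085,-0.04,0],"yaw":0},{"slide":[0.0085,-0.04,0],"yaw":0},{"slide":[0.0085,-0.04,0],"yaw":0},{"slide":[0.0085,-0.04,0],"yaw":0},{"slide":[0.0085,-0.04,0],"yaw":0},{"slide":[0.0085,-0.04,0],"yaw":0},{"slide":[0,0,0],"yaw":0},{"slide":[0,0,0],"yaw":0}]'
python3 -c "
from h import *
need(.5365,.177,.1,-8.2)"
```

```text
time: 1.6
position: [0.3922, -0.2144, 0.2178]
tcp_rot: [0.0, 0.998, -0.07, 0.0]
force: [0.8, 0.2, 0.8]
gripper_width: 0.0882
time: 2.8
position: [0.5329, 0.1683, 0.2173]
tcp_rot: [0.0, 0.998, -0.069, -0.0]
force: [-0.3, -0.2, -1.5]
gripper_width: 0.0877
t 2.8 pos [0.5329 0.1683 0.2173] phi -7.9682437549488325 tilt 0.04958814092038522 F [-0.3075 -0.1646 -1.4802] w 0.08771417327013448 q7 -2.2082974744275488
tool delta mm [  2.4328  -9.1309 117.2609] ('yaw', np.float64(0.23175624505116676))
```

```bash
python3 -m creep '[{"slide":[0.0024,-0.0091,0.03],"yaw":0.2},{"slide":[0,0,0.04],"yaw":0},{"slide":[0,0,0.04],"yaw":0},{"slide":[0,0,0.007],"yaw":0},{"slide":[0,0,0],"yaw":0}]'
python3 - <<'E'
from h import *
need(.5365,.177,.032,-8.2)
s=manip.read_camera("scene");t=manip.read_camera("top")
f=lambda im,x,y,h:cv2.resize(im[y-h:y+h,x-h:x+h],(400,400),interpolation=cv2.INTER_CUBIC)
cv2.imwrite("pics/a1.png",np.hstack([f(t,198,224,60),f(s,332,212,50)]))
E
```

```text
time: 3.3
position: [0.5362, 0.1748, 0.1002]
tcp_rot: [0.001, 0.997, -0.074, -0.001]
force: [-0.7, -0.4, 0.9]
gripper_width: 0.088
t 3.3 pos [0.5362 0.1748 0.1002] phi -8.449246229879778 tilt 0.15826342322036685 F [-0.6782 -0.3994  0.8797] w 0.08797822032043111 q7 -2.2765214725176772
tool delta mm [ 0.144  -2.3763 68.2033] ('yaw', np.float64(-0.24924622987977862))
```

View pics/a1.png

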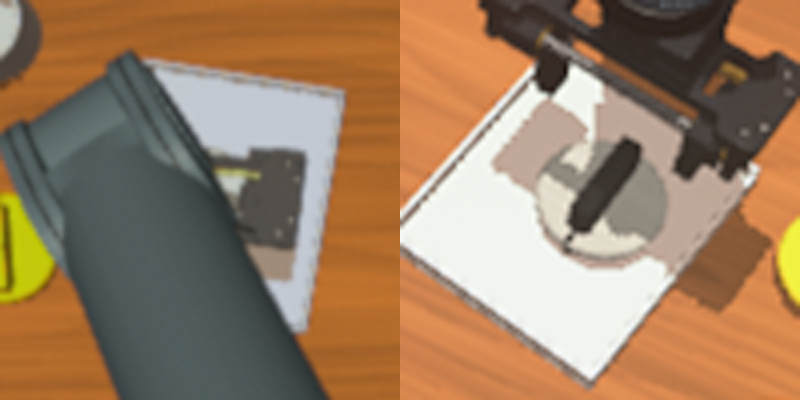

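The fingers straddle the bar in the scene view: bar at (605,185), fingertips at (550,75) and (690,160). I descend until the tips are 4 mm above the flange.

```bash
python3 -m creep '[{"slide":[0,-0.0022,0.02],"yaw":0},{"slide":[0,0,0.02],"yaw":0},{"slide":[0,0,0.015],"yaw":0},{"slide":[0,0,0.008],"yaw":0},{"slide":[0,0,0.004],"yaw":0},{"slide":[0,0,0],"yaw":0}]'
python3 -c "
from h import *
need(.5365,.177,.032,-8.2)"
```

```text
time: 4.0
position: [0.5375, 0.1786, 0.0339]
tcp_rot: [-0.0, 0.997, -0.073, 0.0]
force: [-0.2, -1.1, 0.1]
gripper_width: 0.088
t 4.0 pos [0.5375 0.1786 0.0339] phi -8.421749899610212 tilt 0.01584277483655306 F [-0.2175 -1.0623  0.0619] w 0.08802543961109824 q7 -2.312308539081957
tool delta mm [-0.746   1.7292  1.947 ] ('yaw', np.float64(-0.22174989961021296))
```

```bash
python3 -m creep '[{"slide":[-0.0004,0.001,0.001],"yaw":0},{"slide":[0,0,0],"yaw":0}]'
python3 -m creep '[{"slide":[0,0,0],"yaw":0},{"slide":[0,0,0],"yaw":0},{"slide":[0,0,0],"yaw":0},{"slide":[0,0,0],"yaw":0},{"slide":[0,0,0],"yaw":0},{"slide":[0,0,0],"yaw":0},{"slide":[0,0,0],"yaw":0},{"slide":[0,0,0],"yaw":0}]' 0.0 35
python3 -c "
from h import *
need(.5365,.177,.032,-8.2)"
```

```text
time: 4.2
position: [0.537, 0.1776, 0.0332]
tcp_rot: [-0.0, 0.997, -0.073, 0.0]
force: [-0.4, -0.3, -0.1]
gripper_width: 0.0878
time: 5.0
position: [0.5367, 0.1776, 0.0327]
tcp_rot: [0.0, 0.997, -0.073, -0.0]
force: [0.5, -0.5, -0.6]
gripper_width: 0.026
t 5.0 pos [0.5367 0.1776 0.0327] phi -8.418693311890923 tilt 0.0031400780289164714 F [ 0.471  -0.5149 -0.5947] w 0.025971061632192927 q7 -2.3120666859010415
tool delta mm [-0.0837  0.6657  0.6839] ('yaw', np.float64(-0.21869331189092378))
```

Still closing (26 mm, and the bar is 16 mm).

```bash
python3 -m creep '[{"slide":[0,0,0],"yaw":0},{"slide":[0,0,0],"yaw":0},{"slide":[0,0,0],"yaw":0},{"slide":[0,0,0],"yaw":0},{"slide":[0,0,0],"yaw":0}]'
python3 -m creep '[{"slide":[0,0,-0.01],"yaw":0},{"slide":[0,0,-0.03],"yaw":0},{"slide":[0,0,-0.04],"yaw":0},{"slide":[0,0,-0.04],"yaw":0},{"slide":[0,0,-0.04],"yaw":0},{"slide":[0,0,-0.02],"yaw":0},{"slide":[0,0,0],"yaw":0},{"slide":[0,0,0],"yaw":0}]'
python3 - <<'E'
from h import *
need(.5444,-.1344,.205,-1.5)
s=manip.read_camera("scene"); cv2.imwrite("pics/a2.png",cv2.resize(s[80:300,230:450],(600,600),interpolation=cv2.INTER_CUBIC))
E
```

```text
time: 5.5
position: [0.5367, 0.1775, 0.0327]
tcp_rot: [0.0, 0.997, -0.073, -0.0]
force: [-0.5, -1.0, 0.1]
gripper_width: 0.0154
time: 6.3
position: [0.5362, 0.1775, 0.2123]
tcp_rot: [0.0, 0.997, -0.073, -0.0]
force: [-0.9, -0.9, -2.7]
gripper_width: 0.0151
t 6.3 pos [0.5362 0.1775 0.2123] phi -8.408851652854242 tilt 0.019817101863200275 F [-0.8582 -0.9385 -2.6775] w 0.015142845863792661 q7 -2.233952606255795
tool delta mm [ 53.7014 307.3969   7.382 ] ('yaw', np.float64(-6.908851652854242))
```

View pics/a2.png

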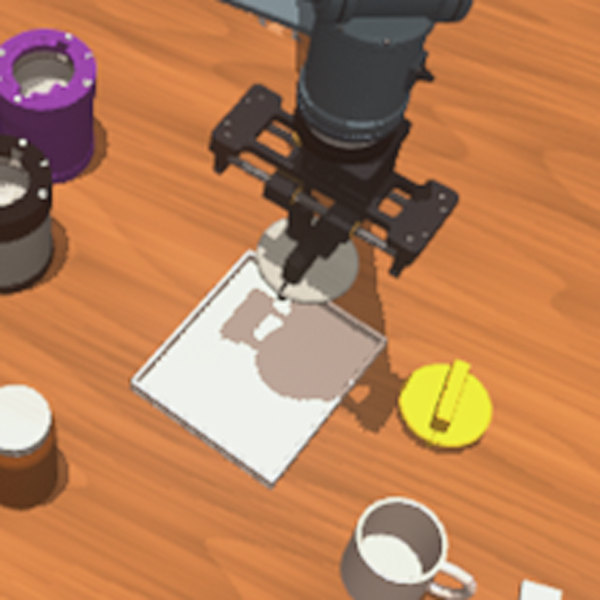

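The lid is held upright under the fingers at (310,258) in the crop. Now I turn it to the slot line and carry it over the grinder.

```bash
python3 -m creep '[{"slide":[0,0,0],"yaw":-3.5},{"slide":[0,0,0],"yaw":-3.4},{"slide":[0.002,0.02,0],"yaw":0},{"slide":[0.002,0.035,0],"yaw":0},{"slide":[0.002,0.04,0],"yaw":0},{"slide":[0.002,0.04,0],"yaw":0},{"slide":[0.002,0.04,0],"yaw":0},{"slide":[0.002,0.04,0],"yaw":0},{"slide":[0.002,0.04,0],"yaw":0},{"slide":[0.002,0.035,0],"yaw":0},{"slide":[0.0004,0.022,0],"yaw":0},{"slide":[0,0,0],"yaw":0}]'
python3 -m creep '[{"slide":[0,0,0],"yaw":0},{"slide":[0,0,0],"yaw":0}]'
python3 - <<'E'
from h import *
need(.5444,-.1344,.17,-1.5)
s=manip.read_camera("scene"); cv2.imwrite("pics/s3.png",s);cv2.imwrite("pics/a3.png",cv2.resize(s[60:210,160:310],(600,600),interpolation=cv2.INTER_CUBIC))
t=manip.read_camera("top"); cv2.imwrite("pics/b3.png",cv2.resize(t[146:286,246:386],(600,600),interpolation=cv2.INTER_CUBIC))
E
```

```text
time: 7.55
position: [0.543, -0.139, 0.2105]
tcp_rot: [0.001, 1.0, -0.016, -0.002]
force: [0.4, -0.3, -1.6]
gripper_width: 0.0155
time: 7.75
position: [0.5444, -0.1328, 0.2118]
tcp_rot: [-0.001, 1.0, -0.012, -0.001]
force: [0.2, 0.7, -1.4]
gripper_width: 0.0151
t 7.75 pos [ 0.5444 -0.1328  0.2118] phi -1.3950918961416308 tilt 0.1175025567612288 F [ 0.2139  0.6979 -1.3579] w 0.015147571561353346 q7 -1.5191939955461564
tool delta mm [ 0.0636  1.6781 41.7622] ('yaw', np.float64(0.10490810385836924))
```

View pics/a3.png

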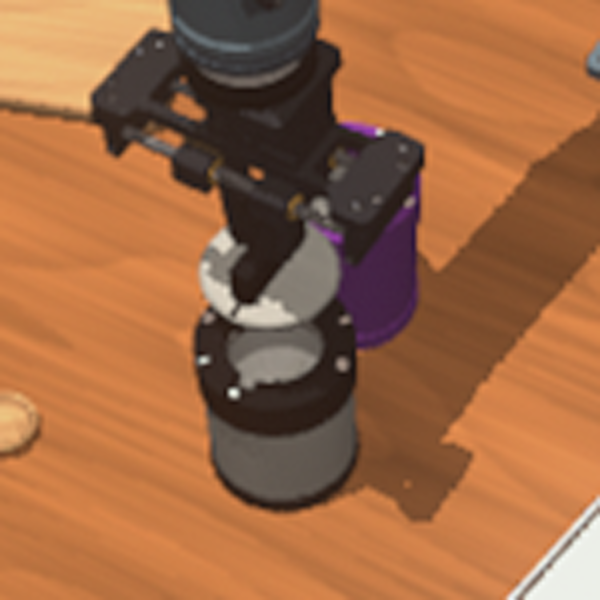

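View pics/b3.png

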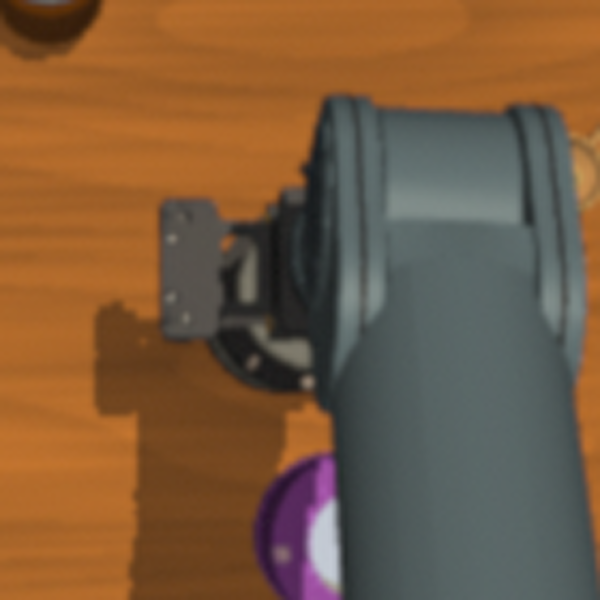

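The lid is above the mouth in the scene view. I'll overlay the expected flange circle to check the in-hand offset.

Run:
```python
from h import *
s=cv2.imread("pics/s3.png"); k=10; x0,y0,w,h=200,110,60,60
b=cv2.resize(s[y0:y0+h,x0:x0+w],None,fx=k,fy=k,interpolation=cv2.INTER_CUBIC)
a=np.linspace(0,2*np.pi,90)
def circ(cx,cy,z,r,col):
    q=proj("scene",np.c_[cx+r*np.cos(a),cy+r*np.sin(a),0*a+z]); cv2.polylines(b,[np.int32((q+.5-[x0,y0])*k)],True,col)
circ(.5444,-.1328,.2118-.0287+.024,.044,(0,0,255))
circ(.5444,-.1328,.2118-.0287+.018,.044,(255,0,0))
circ(.5439,-.1337,.130,.0545,(0,255,0))
circ(.5439,-.1337,.130,.0325,(0,255,0))
cv2.imwrite("pics/a4.png",b)
```

```text
(no output)
```

View pics/a4.png

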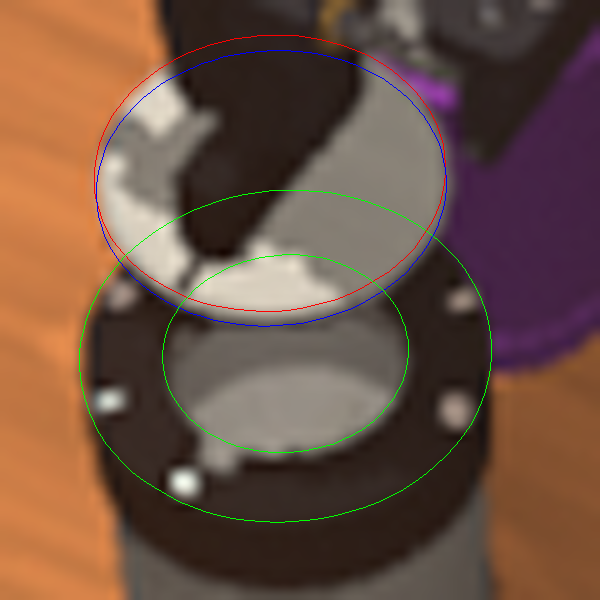

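The overlay agrees to within about 1 mm. Target TCP is (0.5443, -0.1342), with home at TCP z ≈ 0.141.

```bash
python3 -m creep '[{"slide":[0,0.0006,0.015],"yaw":0},{"slide":[0,0,0.015],"yaw":0},{"slide":[0,0,0.01],"yaw":0},{"slide":[0,0,0.004],"yaw":0},{"slide":[0,0,0],"yaw":0},{"slide":[0,0,0],"yaw":0},{"slide":[0,0,0],"yaw":0}]'
python3 -c "
from h import *
need(.5443,-.1342,.141,-1.5)"
```

```text
time: 8.55
position: [0.5453, -0.1353, 0.1694]
tcp_rot: [0.0, 1.0, -0.013, 0.001]
force: [0.1, 0.2, -1.2]
gripper_width: 0.0152
t 8.55 pos [ 0.5453 -0.1353  0.1694] phi -1.5163518991605165 tilt 0.06712181043618282 F [ 0.1214  0.2136 -1.1657] w 0.015161521180716859 q7 -1.5309241911651803
tool delta mm [-1.0726 -1.098  28.3663] ('yaw', np.float64(-0.016351899160516492))
```

```bash
python3 -m creep '[{"slide":[-0.001,-0.001,0],"yaw":0},{"slide":[0,0,0.004],"yaw":0},{"slide":[0,0,0.004],"yaw":0},{"slide":[0,0,0.003],"yaw":0},{"slide":[0,0,0],"yaw":0},{"slide":[0,0,0],"yaw":0}]'
python3 -c "
from h import *
need(.5443,-.1342,.141,-1.5)"
python3 -m creep '[{"slide":[0,0,0.003],"yaw":0},{"slide":[0,0,0.003],"yaw":0},{"slide":[0,0,0],"yaw":0}]'
python3 -c "
from h import *
need(.5443,-.1342,.141,-1.5)"
```

```text
time: 9.15
position: [0.5438, -0.1342, 0.1575]
tcp_rot: [-0.0, 1.0, -0.013, -0.0]
force: [0.0, -0.6, -1.1]
gripper_width: 0.0149
t 9.15 pos [ 0.5438 -0.1342  0.1575] phi -1.518757055824923 tilt 0.018798727186295647 F [ 0.0413 -0.5932 -1.1153] w 0.014939518159668447 q7 -1.536201843654522
tool delta mm [ 0.549  -0.0535 16.5388] ('yaw', np.float64(-0.01875705582492304))
time: 9.45
position: [0.5434, -0.1342, 0.1512]
tcp_rot: [-0.0, 1.0, -0.013, -0.0]
force: [-0.6, 0.1, -1.5]
gripper_width: 0.0155
t 9.45 pos [ 0.5434 -0.1342  0.1512] phi -1.5202852908533682 tilt 0.05246775776731659 F [-0.5805  0.1434 -1.5397] w 0.015456239836283997 q7 -1.5382893758422884
tool delta mm [ 0.8599 -0.0026 10.1855] ('yaw', np.float64(-0.020285290853368165))
```

The underside is already 7.5 mm below the rim with no contact force, so I continue.

```bash
python3 -m creep '[{"slide":[0.0004,0,0.003],"yaw":0},{"slide":[0,0,0.003],"yaw":0},{"slide":[0,0,0.002],"yaw":0},{"slide":[0,0,0],"yaw":0}]'
python3 -m creep '[{"slide":[0,0,0.001],"yaw":0},{"slide":[0,0,0.001],"yaw":0},{"slide":[0,0,0],"yaw":0}]'
python3 -c "
from h import *
need(.5443,-.1342,.141,-1.5)"
```

```text
time: 9.85
position: [0.5439, -0.1342, 0.1433]
tcp_rot: [-0.0, 1.0, -0.013, -0.0]
force: [-0.3, 0.4, -0.9]
gripper_width: 0.0152
time: 10.15
position: [0.5442, -0.1343, 0.1416]
tcp_rot: [0.0, 1.0, -0.013, -0.0]
force: [-0.5, -1.1, -2.1]
gripper_width: 0.0152
t 10.15 pos [ 0.5442 -0.1343  0.1416] phi -1.5202944487903274 tilt 0.00787024135570482 F [-0.5384 -1.0977 -2.137 ] w 0.015221676688188282 q7 -1.5417357953555633
tool delta mm [ 0.1165 -0.0815  0.6198] ('yaw', np.float64(-0.02029444879032738))
```

```bash
python3 -m creep '[{"slide":[0,0,0.001],"yaw":0},{"slide":[0,0,0],"yaw":0}]'
python3 -m creep '[{"slide":[0,0,0.0008],"yaw":0},{"slide":[0,0,0],"yaw":0},{"slide":[0,0,0],"yaw":0}]'
python3 - <<'E'
from h import *
need(.5443,-.1342,.141,-1.5)
s=manip.read_camera("scene"); cv2.imwrite("pics/a5.png",cv2.resize(s[110:190,190:270],(600,600),interpolation=cv2.INTER_CUBIC))
E
```

```text
time: 10.35
position: [0.5444, -0.1345, 0.1409]
tcp_rot: [0.0, 1.0, -0.013, 0.0]
force: [0.4, -0.6, 0.1]
gripper_width: 0.0153
time: 10.65
position: [0.5445, -0.1348, 0.1404]
tcp_rot: [0.0, 1.0, -0.013, 0.0]
force: [-1.4, -1.5, 5.3]
gripper_width: 0.0152
t 10.65 pos [ 0.5445 -0.1348  0.1404] phi -1.5440681309484987 tilt 0.05137739057439263 F [-1.4283 -1.5396  5.2777] w 0.015186120365080154 q7 -1.5423264807548325
tool delta mm [-0.1893 -0.58   -0.6386] ('yaw', np.float64(-0.04406813094849871))
```

View pics/a5.png

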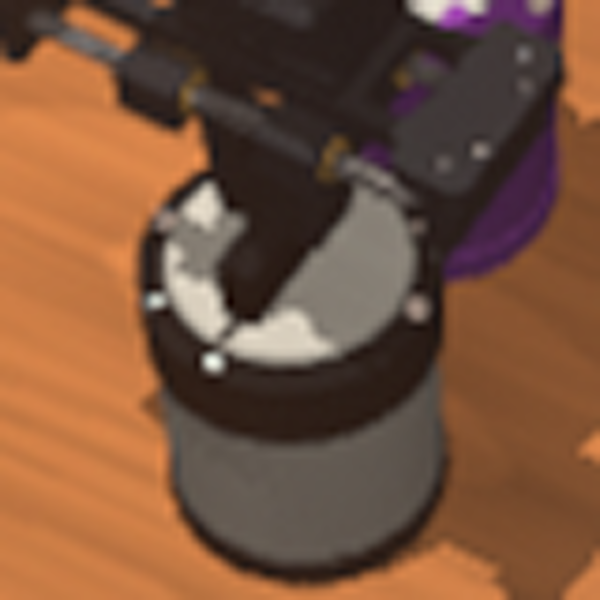

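The lid is home: TCP z 0.1404 against 0.1407 expected, 5 N of seating contact, flange flush, and its ridge at the dot (213,360). Now the clockwise twist (+yaw), in two parts.

```bash
python3 -m creep '[{"slide":[0,0,0],"yaw":4},{"slide":[0,0,0],"yaw":4},{"slide":[0,0,0],"yaw":4},{"slide":[0,0,0],"yaw":4},{"slide":[0,0,0],"yaw":4},{"slide":[0,0,0],"yaw":0},{"slide":[0,0,0],"yaw":0}]'
python3 - <<'E'
from h import *
need(.5443,-.1344,.1405,-41.6)
print(np.array(manip.sense()["wrist_torque"]))
E
```

```text
time: 11.4
position: [0.5438, -0.1341, 0.1402]
tcp_rot: [0.0, 0.982, -0.187, -0.0]
force: [-3.6, -0.7, 6.8]
gripper_width: 0.0154
t 11.4 pos [ 0.5438 -0.1341  0.1402] phi -21.497225991622813 tilt 0.044703190816680026 F [-3.6229 -0.6543  6.7765] w 0.015434458411687842 q7 -1.8457641799870375
tool delta mm [ 0.5464  0.1589 -0.3221] ('yaw', np.float64(20.10277400837719))
[0.1744 0.6484 0.1973]
```

```bash
python3 -m creep '[{"slide":[0.0003,0,0],"yaw":4},{"slide":[0,0,0],"yaw":4},{"slide":[0,0,0],"yaw":4},{"slide":[0,0,0],"yaw":4},{"slide":[0,0,0],"yaw":4},{"slide":[0,0,0],"yaw":0},{"slide":[0,0,0],"yaw":0},{"slide":[0,0,0],"yaw":0}]'
python3 - <<'E'
from h import *
need(.5443,-.1344,.1405,-41.6)
print(np.array(manip.sense()["wrist_torque"]))
s=manip.read_camera("scene"); cv2.imwrite("pics/s6.png",s); cv2.imwrite("pics/a6.png",cv2.resize(s[110:190,190:270],(600,600),interpolation=cv2.INTER_CUBIC))
t=manip.read_camera("top"); cv2.imwrite("pics/b6.png",cv2.resize(t[176:256,276:356],(600,600),interpolation=cv2.INTER_CUBIC))
E
```

```text
time: 12.2
position: [0.5441, -0.1338, 0.1402]
tcp_rot: [-0.0, 0.935, -0.354, -0.0]
force: [-3.3, -0.1, 7.3]
gripper_width: 0.0149
t 12.2 pos [ 0.5441 -0.1338  0.1402] phi -41.47063253312937 tilt 0.05593176396022135 F [-3.2666 -0.0863  7.314 ] w 0.014922133438408716 q7 -2.1486413494791776
tool delta mm [ 0.5507  0.361  -0.3267] ('yaw', np.float64(0.12936746687063305))
[0.2764 0.6218 0.1964]
```

View pics/a6.png

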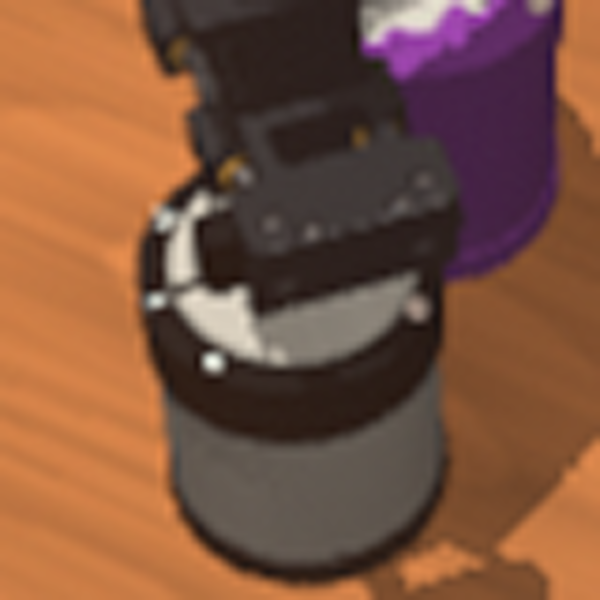

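View pics/b6.png

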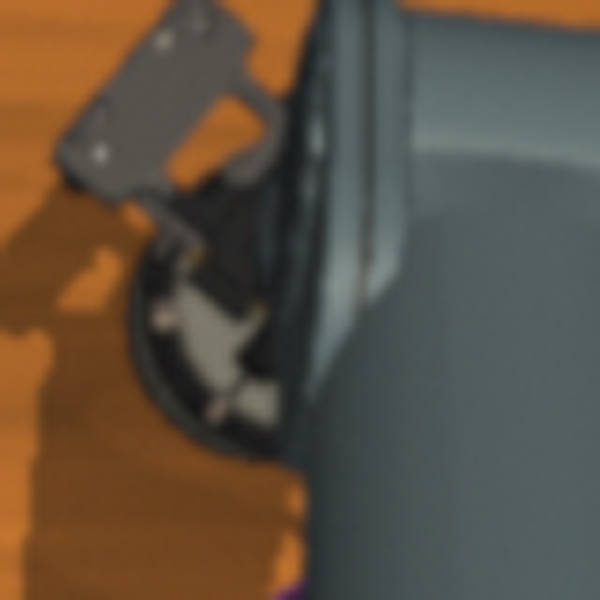

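In both views the lid's ridge points at the single line: scene (190,290) toward (155,300), top (237,385) toward (217,407). I'll hold briefly and check it is steady before handing in.

```bash
python3 -m creep '[{"slide":[0,0,0],"yaw":0},{"slide":[0,0,0],"yaw":0},{"slide":[0,0,0],"yaw":0},{"slide":[0,0,0],"yaw":0},{"slide":[0,0,0],"yaw":0}]'
python3 - <<'E'
from h import *
need(.5443,-.1344,.1405,-41.6)
s=manip.read_camera("scene"); o=cv2.imread("pics/scene0.png"); p=cv2.imread("pics/s6.png")
print("lid area change since last pic",cv2.absdiff(s,p)[110:190,190:270].max())
for n,(x0,x1,y0,y1) in dict(jar=(215,260,215,270),mug=(350,410,258,310),scoop=(110,175,155,185)).items(): print(n,cv2.absdiff(s,o)[y0:y1,x0:x1].max())
print(manip.close_job())
E
```

```text
time: 12.8
position: [0.5441, -0.1337, 0.1402]
tcp_rot: [-0.0, 0.935, -0.354, -0.0]
force: [-3.3, -0.8, 6.7]
gripper_width: 0.0152
t 12.8 pos [ 0.5441 -0.1337  0.1402] phi -41.47403553843529 tilt 0.05659340104738304 F [-3.3082 -0.8345  6.7386] w 0.015175096534552866 q7 -2.1486649278874
tool delta mm [ 0.5556  0.3853 -0.3269] ('yaw', np.float64(0.1259644615647133))
lid area change since last pic 13
jar 4
mug 2
scoop 16
the job is handed in; nothing more can be done
None
```

I set the steel-topped lid on the black grinder with its bar in line with the dots and it dropped home. I then twisted it 40° clockwise to the single-line pulse mark. The job was handed in at about 12.9 s with the gripper (35 N setting) still holding the lid there.

- **Seating:** the lid reached home at TCP height 0.1404 m against 0.1407 m expected, with about 5 N of contact.
- **Angle:** the tool ended at -41.5° against a target of -41.6°. In both camera views the lid's ridge points at the pulse mark.
- **Holding still:** over the final half-second the tool stayed put, with about 7 N pressing the lid down and 15 mm between the fingers. The lid area changed by at most 13 of 255 grey levels, which I took as noise.
- **Bystanders:** the image areas around the jar and mug were unchanged. The scoop's area showed a difference of up to 16 grey levels. I took that as shadow or noise, since nothing came near it.
- **Not measured:** the switch ring's angle can't be read directly. That it followed the lid is inferred from the pins being home and from the wrist torque of about 0.2 N m.

No check failed. The two cameras differed by about 1 to 2 mm on position, which is within the calibration accuracy.

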